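Gauge a sample plate in the slot gauge

ROBOT

A 6-joint arm with a two-finger parallel gripper is mounted at the origin on the work surface. World frame = base frame: x ahead of the robot, y to its left, z up, the work surface at z = 0. Lengths are in m, angles in rad, forces in N, time in s.
With the tool pointing down it reaches from about 0.4 to 0.825 m from the base axis. Payload 7 kg.
Tool frame: the origin (TCP) lies between the finger pads; the fingertips stand 25 mm ahead of it and the grasp point (between the pads) lies 6 mm ahead of it (arm.tip_extent is the z of the fingertips in the tool frame, in m); z points along the fingers, x is the direction in which the jaws open and shut, and the axes are right-handed (so a half turn about z gives the same grasp; the last joint's range is limited). The gripper opens to 88 mm and grips with 3 to 60 N. Pads are 19 mm wide; open, the fingers measure 130 mm over their backs; the gripper's body (78 mm by 193 mm) begins 47 mm behind the grasp point.
Start: joints at [-0.864, 0.359, 0.012, 0, -1.224, -0.288], TCP at [0.274, -0.617, 0.229] pointing down, gripper open.
Joint ranges: [-3.07, 3.07], [-1.43, 2.12], [-1.02, 1.25], [-3.03, 1.67], [-3.05, -0], [-3.03, 3.03]. Speed limits (rad/s): [2.39, 2.39, 3.01, 3.14, 3.14, 3.14].

INTERFACE

Orientations are given as [roll, pitch, yaw] about the fixed x, y, z axes, in that order (R = Rz(yaw) Ry(pitch) Rx(roll)).
In Python, from station import monitor, grab_frame, job_done, arm gives the robot as it stands.
- The arm moves only by the shell command python3 -m jog 'ROWS' [FORCE]. ROWS is JSON, a list that holds one entry, the list of rows, each a list of 7 numbers: the shift along the world's x, y, z in m, then the turn, a rotation vector about the world's x, y, z in rad, then the opening, from 0 (shut) to 1 (fully open). In form: [[[dx, dy, dz, ax, ay, az, claw], ...]]. A call has 1 to 20 rows; each row shifts and turns the commanded pose from where the row before left it; what a row does not reach is not made up. A row lasts 1/8 s, in which the tool goes at most 62.5 mm and 10.7 degrees, less where a joint would pass 70% of its speed; a pose out of reach is approached as far as the arm can. A call is refused whole if a number of a shift passes 0.0625 or a number of a turn 0.188, either way. A call with a gripper value outside its range is refused whole. The fingers move at their own pace and stop on an object; FORCE is the grip in N (left out, the last holds). Time passes only in rows, so rows that do not move let the fingers close. It gives the time, the measured TCP pose, the force and the opening at its end, in the units of the state.
- monitor.get_state(): the state, without advancing time (a new reading comes with each control period).
- grab_frame(name): name is "scene" or "side" or "wrist"; returns a dict with "pixels" (480x640x3 uint8, red, green, blue), "K" (3x3 intrinsics, pixels), "view" (4x4, takes a point from world to camera coordinates); the wrist camera has in their place "hand_eye" (4x4, takes a point from camera to tool coordinates, whose origin is the TCP and whose axes are the tool frame's). Camera axes: x right, y down, z forward; pixel columns grow to the right and rows downward; lengths in m; the calibration is good to about 2 mm. A picture is of the moment at which its call begins: read the wrist's pose just before it. There is no depth.
- job_done(): hands the job in, once; it reports no verdict.
The state is a dict: "t": time; "q": joint angles; "qd": joint speeds; "joint_efforts": joint torques, N m; "eef_pos": TCP position; "ee_rot": TCP orientation; "force": force on the tool from outside, world axes, zero at the start; "moment": the same for the moment, N m; "width": finger opening in m.
Only numpy, scipy, OpenCV 4.12 (cv2) and the standard library are available. Lean on these libraries where they do the work, as an engineer would, in place of code of your own. Each camera call takes 0.05 s, during which the arm holds its last target.

TASK

Find the size of the sample plate standing in the red bay with the slot gauge: try it with a light touch in one slot after another, from the narrow end, until the first slot takes it, never forcing it and never letting it down into a slot wider than that one. Leave it standing fully home in that slot, and leave the other plates and everything else on the desk alone.

Things in the scene. Friction and masses are not known exactly. Their poses are not given: they have to be found in the camera images.
- plate_a: Aluminium sample plate with a dark hole near its top, 56 mm wide (x), 80 mm tall (z); thickness (y) 4.5, 7 or 9.5 mm, one plate of each, to be found with the gauge. Origin: centre of its bottom edge. Starts upright in a bay of the stand; 40 to 150 g. Can be held by its two narrow upright edges, 56 mm apart.
- plate_b: Aluminium sample plate with a dark hole near its top, 56 mm wide (x), 80 mm tall (z); thickness (y) 4.5, 7 or 9.5 mm, one plate of each, to be found with the gauge. Origin: centre of its bottom edge. Starts upright in a bay of the stand; 40 to 150 g. Can be held by its two narrow upright edges, 56 mm apart.
- plate_c: Aluminium sample plate with a dark hole near its top, 56 mm wide (x), 80 mm tall (z); thickness (y) 4.5, 7 or 9.5 mm, one plate of each, to be found with the gauge. Origin: centre of its bottom edge. Starts upright in a bay of the stand; 40 to 150 g. Can be held by its two narrow upright edges, 56 mm apart.
- stand: Fixed plastic stand with three bays for upright plates, which stand parallel to its x axis. Origin: centre of its underside; base 70 mm (x) by 165 mm (y); plates rest at z = 12 mm. Bays at y = +45 mm (red cheeks), 0 and -45 mm (grey), each 11 mm wide in y between two cheeks 40 mm long in x that rise to z = 42 mm; plates stick out 8 mm at either end.
- red_bay (a point): Centre of the floor of the red bay, where the plate to be checked stands.
- gauge: Fixed rigid steel slot gauge: bar 40 mm wide (x), 168 mm long (y), top at z = 45 mm, on a foot plate 66 by 188 mm. Origin: centre of its underside. Five slots run right across along x, open at top and both ends, 25 mm deep, at y = +60, +30, 0, -30, -60 mm, narrowest at +y; mouths have 1.5 mm 45 degree lead-ins. A plate has 1 mm play in its own slot; a narrower one stops it within 2 mm of the top.
- slot1 (a point): Centre of the mouth of slot 1 (3 mm wide, the narrowest), on the gauge's top face, marked with 1 dot; floor 25 mm below; axes as the gauge's.
- slot2 (a point): Centre of the mouth of slot 2 (5.5 mm wide), on the gauge's top face, marked with 2 dots; floor 25 mm below; axes as the gauge's.
- slot3 (a point): Centre of the mouth of slot 3 (8 mm wide), on the gauge's top face, marked with 3 dots; floor 25 mm below; axes as the gauge's.
- slot4 (a point): Centre of the mouth of slot 4 (10.5 mm wide), on the gauge's top face, marked with 4 dots; floor 25 mm below; axes as the gauge's.
- slot5 (a point): Centre of the mouth of slot 5 (13 mm wide, the widest), on the gauge's top face, marked with 5 dots; floor 25 mm below; axes as the gauge's.
- caliper: Steel caliper with a dark slider block, 235 mm long, up to 13 mm high, lying flat. Origin: middle of the beam, underside; x along the beam. Loose bystander, to be left alone.
- stapler: Blue and black desk stapler, 140 by 36 mm, 51 mm high. Origin: centre of its underside; x along it. Loose bystander, to be left alone.
- mug: White mug, 80 mm across, 92 mm high, handle at its +y. Origin: centre of its underside. Loose bystander, to be left alone.
- mouse: Black computer mouse, 106 by 62 mm, 32 mm high. Origin: centre of its underside. Loose bystander, to be left alone.
- marker: Yellow square-bodied highlighter with a grey cap, 130 mm long, 16 mm thick, lying along its x. Origin: middle of the yellow part, underside. Loose bystander, to be left alone.
There are look-alikes about, which are no part of the job. What is shaped like the stand but turquoise is not meant. What is shaped like the plate_b but blue is not meant.

How it is judged:
By the outcome, as a careful person would: the job done as asked, in the order asked, and still so for the second after the job is handed in, with the robot touching nothing.
It also fails if it takes over 58 s, if anything falls off the work surface, if the arm or the gripper's body presses on something with over 40 N, if the wrist force passes 120 N, or if a joint passes its speed limit or range.

## Working session

There is one attempt and no reset: what is moved stays moved. The work goes in short steps, Python scripts to look and compute and a shell command to move; the robot and the scene stay as the last step left them, time stands still between calls to the robot, and variables do not carry over. Pictures are saved under pics/ and viewed, and the job is handed in when it is done.

```bash
ls; mkdir -p pics
python3 - <<'E'
from station import monitor, grab_frame, arm
import cv2
s=monitor.get_state();print(s)
import numpy as np
np.set_printoptions(precision=5,suppress=True)
for n in("scene","side","wrist"):
    f=grab_frame(n);cv2.imwrite(f"pics/{n}0.png",f["pixels"][:,:,::-1]);print(n,f["K"],f.get("view"),f.get("hand_eye"))
print(arm.tip_extent)
E
```

```text
pics
{'t': 0.0, 'q': array([-8.63878239e-01,  3.59397921e-01,  1.10115133e-02, -3.29781288e-04,
       -1.22409766e+00, -2.88103475e-01]), 'qd': array([ 0.00044346, -0.00027474,  0.00031455,  0.00077208,  0.00024293,
        0.00011567]), 'joint_efforts': array([-6.11195610e-04, -5.82718277e+01,  2.93061090e+01,  6.99742377e+00,
        7.02840698e-03, -1.75933474e-04]), 'eef_pos': array([ 0.27426612, -0.61621302,  0.22769862]), 'ee_rot': array([-3.14141030e+00, -1.70626876e-03,  1.98949846e+00]), 'force': array([ 0.14959899, -0.84310133,  0.38685453]), 'moment': array([0.03573996, 0.01926087, 0.02710534]), 'width': 0.08760715833829072}
scene [[614.69924   0.      315.06263]
 [  0.      614.69924 234.34074]
 [  0.        0.        1.     ]] [[ 0.12687  0.9918   0.01512 -0.03264]
 [ 0.64102 -0.07034 -0.7643  -0.25203]
 [-0.75697  0.10666 -0.64469  1.97362]
 [ 0.       0.       0.       1.     ]] None
side [[441.092     0.      310.55461]
 [  0.      441.092   237.16092]
 [  0.        0.        1.     ]] [[-0.91671 -0.39907  0.0194   0.44561]
 [-0.30275  0.66213 -0.68551  0.18965]
 [ 0.26072 -0.63429 -0.7278   1.0006 ]
 [ 0.       0.       0.       1.     ]] None
wrist [[431.66398   0.      321.39783]
 [  0.      431.66398 240.96454]
 [  0.        0.        1.     ]] None [[ 1.      -0.00113  0.00093 -0.00035]
 [ 0.00082  0.95972  0.28096 -0.07547]
 [-0.00121 -0.28096  0.95972 -0.15516]
 [ 0.       0.       0.       1.     ]]
0.025
```

View pics/scene0.png

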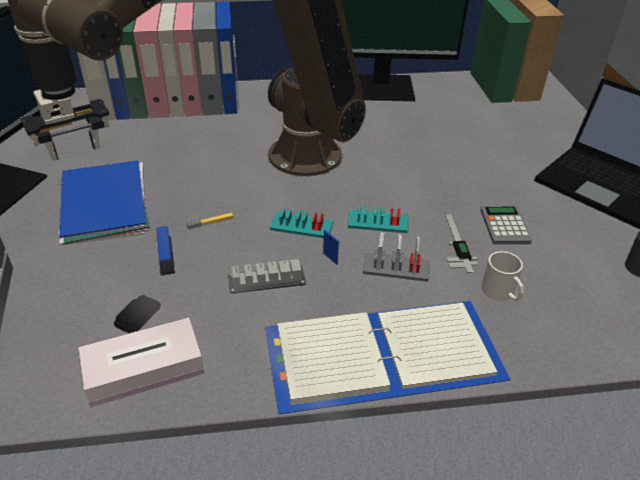

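View pics/side0.png

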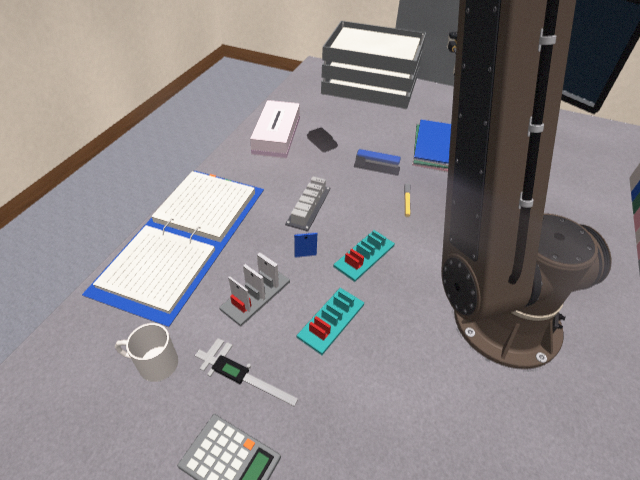

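View pics/wrist0.png

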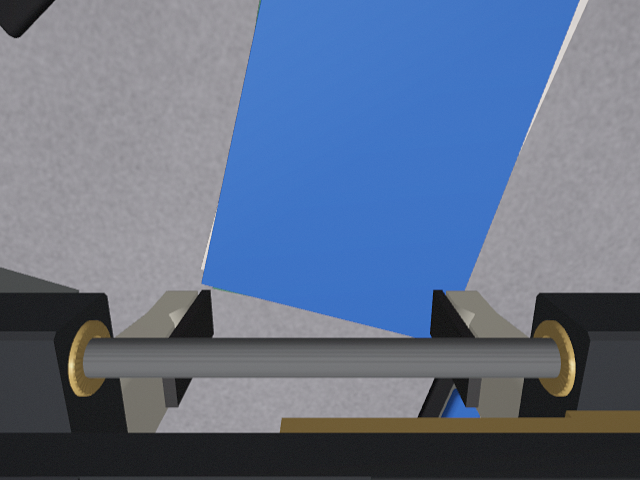

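The grey stand is at scene (397,263), with its red bay at about (415,262). The turquoise stands at (302,223) and (378,219) and the blue plate at (331,247) are look-alikes. The gauge is at (267,275). I'll enlarge these to confirm.

Run:
```python
import cv2,numpy as np
im=cv2.imread("pics/scene0.png");c=im[200:300,220:440]
a=cv2.resize(c,None,fx=3.6,fy=3.6,interpolation=cv2.INTER_CUBIC)
cv2.imwrite("pics/crop_scene.png",a)
im=cv2.imread("pics/side0.png");c=im[165:335,210:330]
cv2.imwrite("pics/crop_side.png",cv2.resize(c,None,fx=3.5,fy=3.5,interpolation=cv2.INTER_CUBIC))
```

```text
(no output)
```

View pics/crop_scene.png

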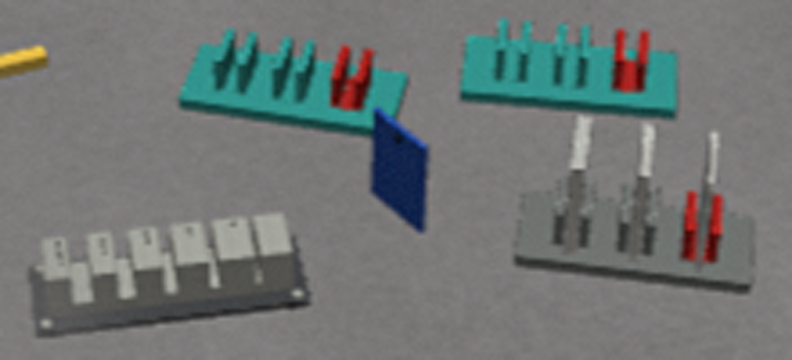

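View pics/crop_side.png

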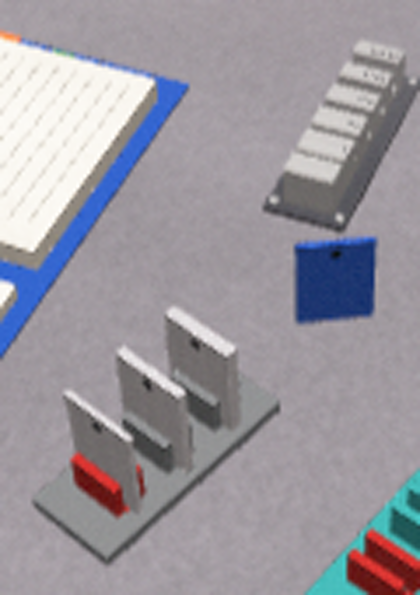

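```bash
cat > h.py <<'E'
import numpy as np,cv2
from scipy.spatial.transform import Rotation as R
np.set_printoptions(precision=4,suppress=True)
def ray(K,V,uv,z):
    d=np.linalg.inv(K)@np.array([uv[0],uv[1],1.]);Rm=V[:3,:3];c=-Rm.T@V[:3,3];d=Rm.T@d
    return c+d*(z-c[2])/d[2]
def wview(f,s):
    T=np.eye(4);T[:3,:3]=R.from_euler('xyz',s['ee_rot']).as_matrix();T[:3,3]=s['eef_pos']
    return np.linalg.inv(T@f['hand_eye'])
def proj(K,V,p):
    q=V[:3,:3]@np.array(p)+V[:3,3];q=K@q;return q[:2]/q[2]
E
python3 - <<'E'
from h import *
from station import grab_frame
f=grab_frame("scene");K,V=f["K"],f["view"]
S=lambda x,y:(220+x/3.6,200+y/3.6)
for n,p,z in[("g far R",(283,213),.045),("g near R",(290,250),.045),("g far L",(42,240),.045),("g near L",(68,275),.045),
 ("st fl",(516,262),.012),("st fr",(748,286),.012),("st br",(755,212),.012),("plate top far",(714,132),.092),("plate near top",(708,182),.092)]:
    print(n,ray(K,V,S(*p),z))
E
```

```text
g far R [ 0.5348 -0.0775  0.045 ]
g near R [ 0.5723 -0.0768  0.045 ]
g far L [ 0.5437 -0.2435  0.045 ]
g near L [ 0.58   -0.2271  0.045 ]
st fl [0.5673 0.0825 0.012 ]
st fr [0.6088 0.2378 0.012 ]
st br [0.5353 0.263  0.012 ]
plate top far [0.5363 0.2224 0.092 ]
plate near top [0.5868 0.2051 0.092 ]
```

The crop confirms it: the grey stand has a plate in each bay and its red bay is at the +y end. The gauge's narrow slots are at its +y end too. I'll take a wrist view of the gauge first.

```bash
python3 -m jog '[[[0.024,0.048,-0.003,0,0,0,1],[0.024,0.048,-0.003,0,0,0,1],[0.024,0.048,-0.003,0,0,0,1],[0.024,0.048,-0.003,0,0,0,1],[0.024,0.048,-0.003,0,0,0,1],[0.024,0.048,-0.003,0,0,0,1],[0.024,0.048,-0.003,0,0,0,1],[0.024,0.048,-0.003,0,0,0,1],[0.024,0.048,-0.003,0,0,0,1],[0,0,0,0,0,0,1],[0,0,0,0,0,0,1]]]' 12
python3 - <<'E'
from h import *
from station import monitor,grab_frame
s=monitor.get_state();f=grab_frame("wrist");cv2.imwrite("pics/w1.png",f["pixels"][:,:,::-1])
np.savez("w1.npz",K=f["K"],V=wview(f,s));print(s['qd'],s['force'])
E
```

```text
t: 1.58
eef_pos: [0.4904, -0.1844, 0.2016]
ee_rot: [-3.141, -0.0, 1.991]
force: [-0.3, -0.1, -0.1]
width: 0.0873
[-0.0262 -0.0006  0.0005 -0.0003 -0.0017 -0.0012] [-0.292  -0.0701 -0.1173]
```

View pics/w1.png

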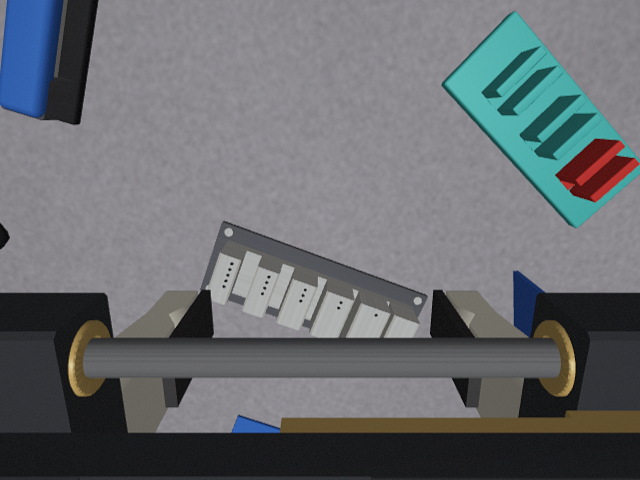

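The gauge is partly behind the gripper bar at rows 230–340, with its dots visible (1 dot on the right). The camera sits on the robot's side of the tool, so I'll shift outward.

```bash
python3 -m jog '[[[0.045,0.02,0,0,0,0,1],[0.045,0.02,0,0,0,0,1],[0,0,0,0,0,0,1],[0,0,0,0,0,0,1]]]'
python3 - <<'E'
from h import *
from station import monitor,grab_frame
s=monitor.get_state();f=grab_frame("wrist");cv2.imwrite("pics/w2.png",f["pixels"][:,:,::-1])
np.savez("w2.npz",K=f["K"],V=wview(f,s));print(s['qd'],s['force'])
im=cv2.imread("pics/w2.png")[60:290,180:480]
cv2.imwrite("pics/w2c.png",cv2.resize(im,None,fx=2.6,fy=2.6,interpolation=cv2.INTER_CUBIC))
E
```

```text
t: 2.12
eef_pos: [0.5797, -0.1457, 0.2012]
ee_rot: [-3.14, -0.001, 1.988]
force: [-0.2, -0.1, 0.2]
width: 0.0874
[-0.0034 -0.019  -0.0113  0.0028  0.0006 -0.0001] [-0.1866 -0.1425  0.1781]
```

View pics/w2c.png

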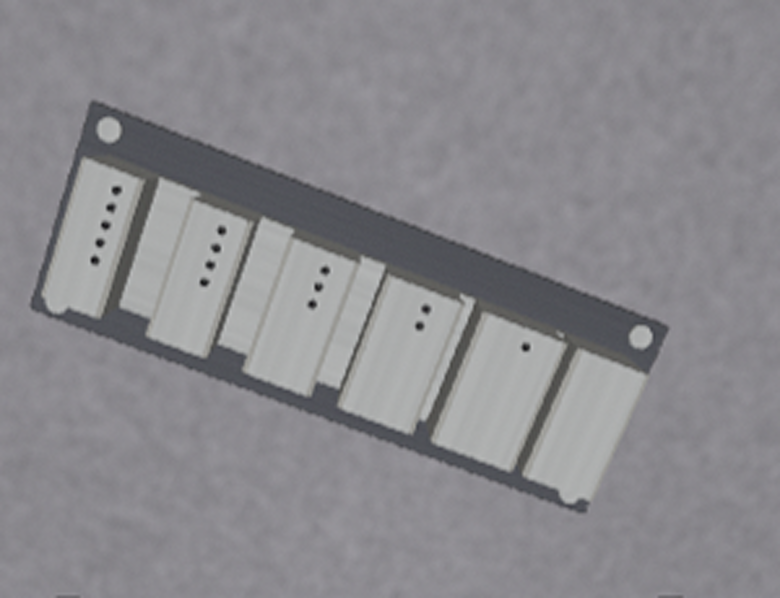

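```bash
cat > g.py <<'E'
from h import *
from scipy.optimize import least_squares
d=np.load("w2.npz");K,V=d["K"],d["V"]
F=[(87,158),(143,180),(196,197),(251,220),(298,236),(353,258),(388,277),(462,300),(483,313),(566,344),(577,348),(648,374)]
N=[(43,303),(100,318),(148,335),(207,357),(244,371),(313,396),(338,409),(412,433),(432,443),(514,471),(523,475),(590,500)]
ys=[-84];
for c,w in[(-60,13),(-30,10.5),(0,8),(30,5.5),(60,3)]: ys+=[c-w/2-1.5,c+w/2+1.5]
ys.append(84);ys=np.array(ys)/1000
P=np.array([ray(K,V,(180+x/2.6,60+y/2.6),.045)[:2] for x,y in F+N])
M=np.array([(-.02,y) for y in ys]+[(.02,y) for y in ys])
def res(p):
    c,s=np.cos(p[2]),np.sin(p[2]);return (M@np.array([[c,s],[-s,c]])+p[:2]-P).ravel()
r=least_squares(res,[.55,-.16,0],loss='soft_l1',f_scale=.001)
print(r.x,np.abs(r.fun).max(),r.fun.reshape(-1,2)*1000)
E
python3 g.py
```

```text
[ 0.5602 -0.16    0.0515] 0.0020882263109409382 [[-0.0668 -1.7373]
 [-0.1743 -1.4508]
 [ 0.6221 -0.1136]
 [ 0.2175 -0.7454]
 [ 0.7525 -0.5812]
 [ 0.4798  1.0698]
 [-0.9184  1.1751]
 [ 0.5626  0.0797]
 [-0.7749  1.6992]
 [-0.3889 -0.5754]
 [-0.4621  2.0882]
 [-0.0567  1.3874]
 [-1.5064 -1.7176]
 [ 0.1314 -1.5943]
 [ 0.2473  0.5034]
 [ 0.3367 -1.6103]
 [ 0.1413  0.8733]
 [ 0.4642 -1.9981]
 [-0.7038  1.0013]
 [ 0.3543 -0.952 ]
 [-0.4571  1.0582]
 [ 0.3534 -1.4207]
 [ 0.0124  1.6598]
 [-0.0046  1.4287]]
```

Gauge fit: (0.560, -0.160), yaw 0.05. Next I'll turn square to the plate and look at the red bay.

```bash
python3 -m jog '[[[-0.001,0.048,0,0,0,0.11,1],[-0.001,0.048,0,0,0,0.11,1],[-0.001,0.048,0,0,0,0.11,1],[-0.001,0.048,0,0,0,0.11,1],[-0.001,0.048,0,0,0,0.11,1],[-0.001,0.048,0,0,0,0.11,1],[-0.002,0.048,0,0,0,0.11,1],[-0.002,0.048,0,0,0,0.11,1],[0,0,0,0,0,0,1],[0,0,0,0,0,0,1]]]'
python3 - <<'E'
from h import *
from station import monitor,grab_frame
s=monitor.get_state();f=grab_frame("wrist");cv2.imwrite("pics/w3.png",f["pixels"][:,:,::-1])
np.savez("w3.npz",K=f["K"],V=wview(f,s));print(s['qd'],s['force'])
E
```

```text
t: 3.42
eef_pos: [0.5701, 0.2385, 0.2019]
ee_rot: [3.142, -0.0, 2.869]
force: [0.4, -0.3, -0.6]
width: 0.0874
[-0.0148 -0.0034 -0.0025  0.0003 -0.0001 -0.0008] [ 0.3885 -0.2949 -0.5951]
```

View pics/w3.png

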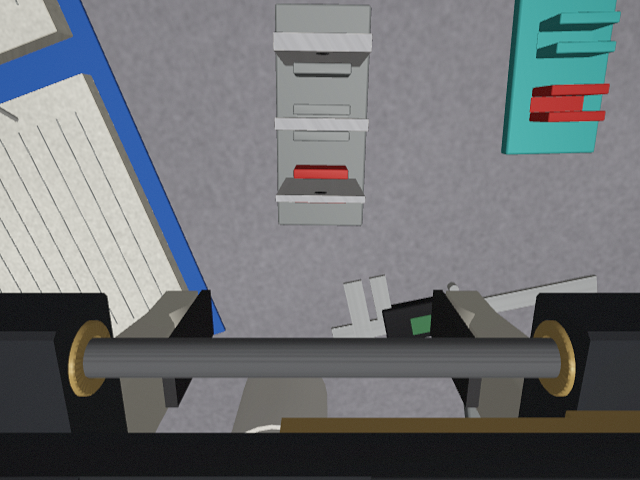

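Run:
```python
from h import *
im=cv2.imread("pics/w3.png");d=np.load("w3.npz");K,V=d["K"],d["V"]
g=cv2.cvtColor(im,cv2.COLOR_BGR2GRAY)
hsv=cv2.cvtColor(im,cv2.COLOR_BGR2HSV)
print(g[190:210,320],g[190:210,300]);print(g[199,268:284],g[199,356:374])
m=np.zeros_like(g);m[190:210,265:375]=(g[190:210,265:375]>185)*255
n,l,st,c=cv2.connectedComponentsWithStats(m);print(st,c)
i=1+np.argmax(st[1:,4]);pts=np.argwhere(l==i)[:,::-1].astype(np.float32)
r=cv2.minAreaRect(pts);print(r);b=cv2.boxPoints(r);print(b)
W=np.array([ray(K,V,p,.092) for p in b]);print(W,W.mean(0))
L=np.array(sorted(W,key=lambda p:p[0]));v=L[2:].mean(0)-L[:2].mean(0);print(np.linalg.norm(v),np.arctan2(v[1],v[0]))
cv2.imwrite("pics/w3c.png",cv2.resize(im[150:240,260:380],None,fx=6,fy=6,interpolation=cv2.INTER_CUBIC))
```

```text
[ 95  66   6  47  77 151 180 179 179 181 181 185 150 126 149 147 147 146
 146 148] [ 92  94  93  92  76 149 183 182 182 182 185 170 132 131 147 146 146 146
 145 145]
[138 136 136 137 138 137 134 113 191 189 188 186 183 181 182 184] [181 182 183 183 184 184 186 186 185 144 139 139 136 135 136 135 137 137]
[[     0      0    640    480 307068]
 [   276    196      5      5     17]
 [   280    196      2      1      2]
 [   289    196      2      1      2]
 [   302    196     10      1     10]
 [   324    197      3      1      3]
 [   328    197      1      1      1]
 [   325    197     21      5     53]
 [   346    197      9      5     22]
 [   357    197      8      5     19]
 [   308    201      2      1      2]
 [   319    201      1      1      1]] [[319.4953 239.5176]
 [277.3529 198.3529]
 [280.5    196.    ]
 [289.5    196.    ]
 [306.5    196.    ]
 [325.     197.    ]
 [328.     197.    ]
 [337.     199.3774]
 [350.6364 198.8182]
 [361.8421 198.3684]
 [308.5    201.    ]
 [319.     201.    ]]
((335.0, 199.0), (20.0, 4.0), -0.0)
[[325. 201.]
 [325. 197.]
 [345. 197.]
 [345. 201.]]
[[0.5619 0.2159 0.092 ]
 [0.5612 0.2134 0.092 ]
 [0.5492 0.2168 0.092 ]
 [0.5499 0.2192 0.092 ]] [0.5555 0.2163 0.092 ]
0.012445866711994217 -0.2737738942338705
```

View pics/w3c.png

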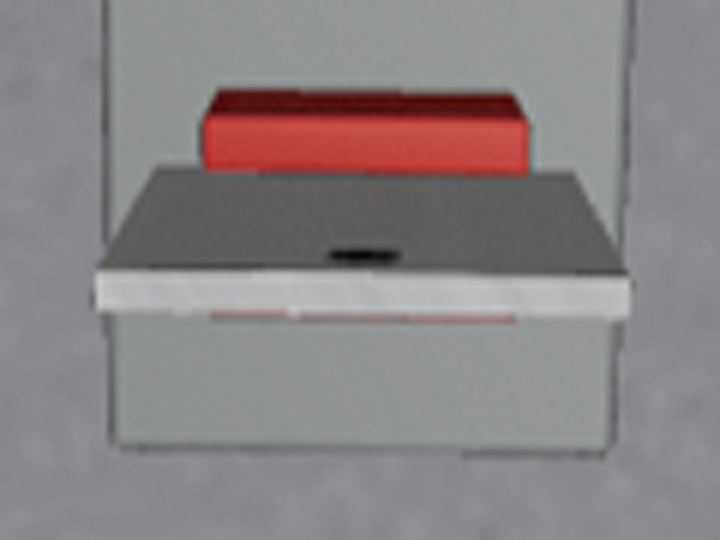

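```bash
cat > edge.py <<'E'
from h import *
def cross(col,th,r0):  # first crossing subpixel
    a=col.astype(float)-th
    for i in range(len(a)-1):
        if a[i]*a[i+1]<=0 and a[i]!=a[i+1]: return r0+i+a[i]/(a[i]-a[i+1])
    return np.nan
E
python3 - <<'E'
from edge import *
im=cv2.imread("pics/w3.png");d=np.load("w3.npz");K,V=d["K"],d["V"]
g=cv2.cvtColor(im,cv2.COLOR_BGR2GRAY)
us=np.arange(280,361)
up=np.array([cross(g[192:199,u],125,192) for u in us]);lo=np.array([cross(g[199:206,u],166,199) for u in us])
print(np.polyfit(us,up,1),np.nanmedian(up),np.polyfit(us,lo,1),np.nanmedian(lo))
pu,pl=np.polyfit(us,up,1),np.polyfit(us,lo,1)
A=[ray(K,V,(u,np.polyval(p,u)),.092) for u in(275.5,364.5) for p in(pu,pl)]
A=np.array(A);print(A);a=A[:2].mean(0);b=A[2:].mean(0);print((a+b)/2,np.linalg.norm(a-b),np.arctan2(*(a-b)[1::-1]),np.linalg.norm(A[0]-A[1]))
E
```

```text
[  0.0141 190.375 ] 194.67123287671234 [  0.0146 196.9174] 201.55
[[0.5903 0.2035 0.092 ]
 [0.5916 0.2075 0.092 ]
 [0.5373 0.2192 0.092 ]
 [0.5384 0.2233 0.092 ]]
[0.5644 0.2133 0.092 ] 0.05535946108603535 -0.28827307704132143 0.004205389055614795
```

The wrist view shows the red-bay plate's top edge at rows 195–202, cols 276–364. That puts it at (0.564, 0.213), yaw -0.288. Descending with the jaws open.

```bash
python3 -m jog '[[[-0.0057,-0.0252,-0.02,0,0,-0.016,1],[0,0,-0.035,0,0,0,1],[0,0,-0.03,0,0,0,1],[0,0,-0.025,0,0,0,1],[0,0,-0.019,0,0,0,1],[0,0,0,0,0,0,1],[0,0,0,0,0,0,1]]]'
python3 - <<'E'
from h import *
from station import monitor,grab_frame
s=monitor.get_state()
for n in("side","wrist"):
    f=grab_frame(n);im=f["pixels"][:,:,::-1]
    if n=="side": im=cv2.resize(im[180:360,170:350],None,fx=3,fy=3,interpolation=cv2.INTER_CUBIC)
    cv2.imwrite(f"pics/{n}4.png",im)
E
```

```text
t: 4.35
eef_pos: [0.5654, 0.2136, 0.0737]
ee_rot: [3.141, 0.001, 2.853]
force: [0.1, 0.7, 0.9]
width: 0.0879
```

View pics/side4.png

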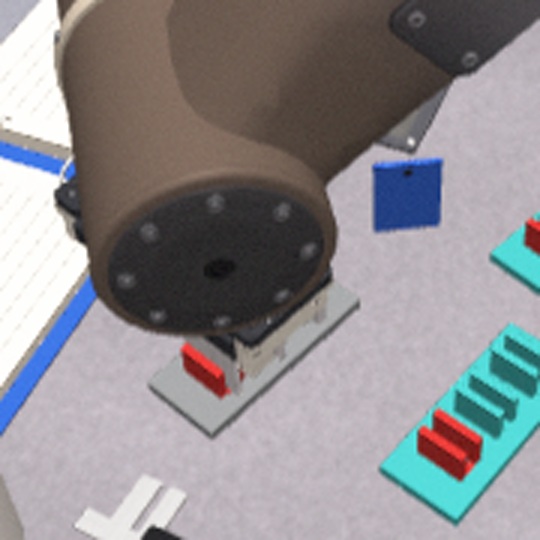

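View pics/wrist4.png

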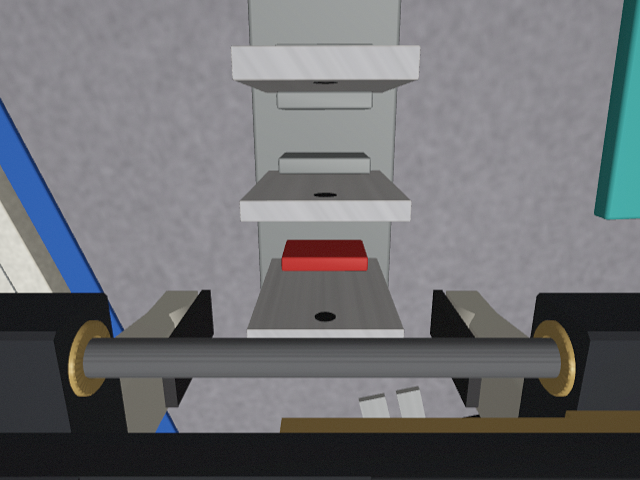

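The plate sits between the jaws: cols 248–403, centred at about 325 against a pad centre of about 323. Closing.

```bash
python3 -m jog '[[[0,0,0,0,0,0,0],[0,0,0,0,0,0,0],[0,0,0,0,0,0,0],[0,0,0,0,0,0,0],[0,0,0,0,0,0,0],[0,0,0,0,0,0,0]]]' 15
```

```text
t: 5.2
eef_pos: [0.5647, 0.2142, 0.0727]
ee_rot: [-3.142, -0.0, 2.854]
force: [-0.9, -0.4, 1.9]
width: 0.056
```

```bash
python3 -m jog '[[[0,0,0.015,0,0,0,0],[0,0,0.02,0,0,0,0],[0,0,0.02,0,0,0,0],[0,0,0,0,0,0,0],[0,0,0,0,0,0,0]]]'
python3 - <<'E'
from h import *
from station import monitor,grab_frame
s=monitor.get_state();print(s['force'],s['width'])
for n in("side","wrist","scene"):
    f=grab_frame(n);im=f["pixels"][:,:,::-1]
    if n=="side": im=cv2.resize(im[180:360,170:350],None,fx=3,fy=3,interpolation=cv2.INTER_CUBIC)
    if n=="scene": im=cv2.resize(im[160:300,320:480],None,fx=4,fy=4,interpolation=cv2.INTER_CUBIC)
    cv2.imwrite(f"pics/{n}5.png",im)
E
```

```text
t: 5.82
eef_pos: [0.5645, 0.214, 0.1276]
ee_rot: [3.141, -0.0, 2.853]
force: [-0.5, -0.1, -0.8]
width: 0.0557
[-0.4845 -0.1471 -0.8123] 0.055679931077959
```

View pics/scene5.png

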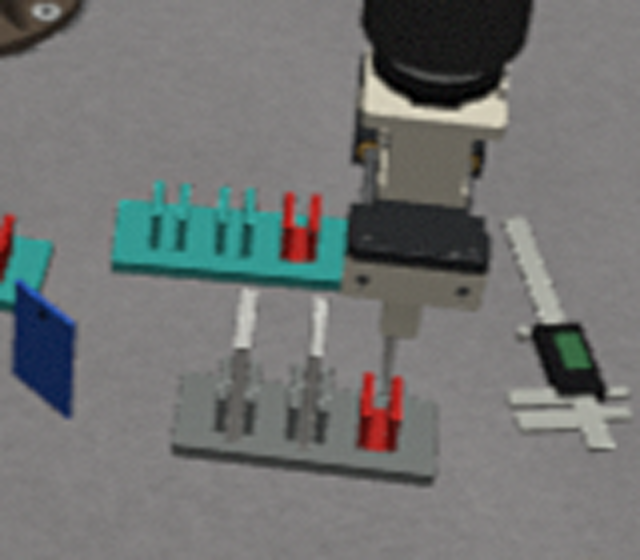

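View pics/wrist5.png

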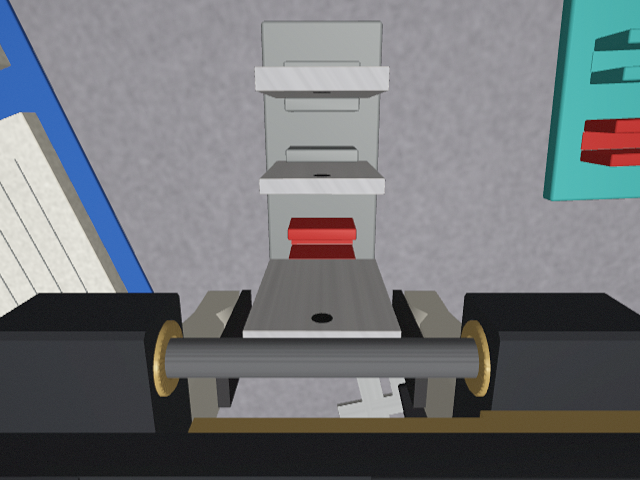

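The plate is held: width 55.7 mm, and the red bay below it is empty. Carrying it high to a gauge view at the placing yaw.

```bash
python3 -m jog '[[[0,0,0.03,0,0,0,0],[0,-0.01,0.025,0,0,0,0],[-0.0014,-0.042,0,0,0,0.05,0],[-0.0014,-0.042,0,0,0,0.05,0],[-0.0014,-0.042,0,0,0,0.05,0],[-0.0014,-0.042,0,0,0,0.05,0],[-0.0014,-0.042,0,0,0,0.05,0],[-0.0015,-0.042,0,0,0,0.05,0],[0,-0.032,0,0,0,0.04,0],[0,0,0,0,0,0,0],[0,0,0,0,0,0,0],[0,0,0,0,0,0,0]]]'
python3 - <<'E'
from h import *
from station import monitor,grab_frame
s=monitor.get_state();f=grab_frame("wrist");cv2.imwrite("pics/w6.png",f["pixels"][:,:,::-1])
np.savez("w6.npz",K=f["K"],V=wview(f,s),p=s['eef_pos']);print(s['qd'],s['force'])
E
```

```text
t: 7.48
eef_pos: [0.5563, -0.0791, 0.1825]
ee_rot: [3.142, -0.0, -3.089]
force: [-0.9, -0.2, 0.3]
width: 0.0558
[ 0.0056 -0.0006  0.0008  0.0002 -0.0005  0.0012] [-0.8823 -0.1941  0.2524]
```

View pics/w6.png

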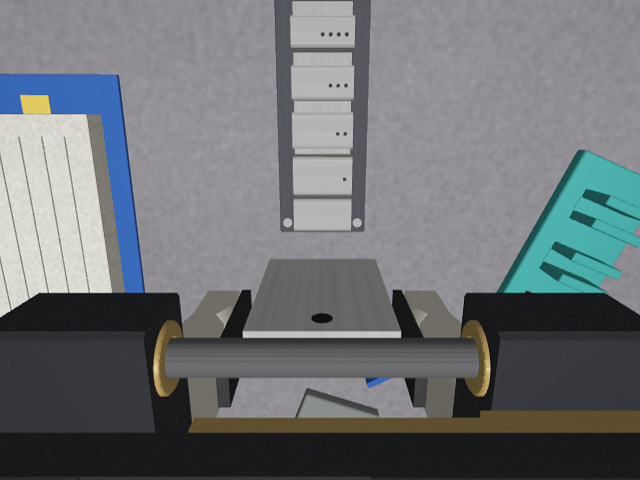

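Run:
```python
import cv2
im=cv2.imread("pics/w6.png")[110:270,260:390]
cv2.imwrite("pics/w6c.png",cv2.resize(im,None,fx=3.7,fy=3.7,interpolation=cv2.INTER_CUBIC))
g=cv2.cvtColor(cv2.imread("pics/w6.png"),cv2.COLOR_BGR2GRAY)
for u in(300,320,340):print(u,list(enumerate(g[146:162,u],146)),list(enumerate(g[190:202,u],190)))
print(g[215,286:298],g[215,346:358],g[252:264,300],g[252:264,340])
```

```text
300 [(146, np.uint8(174)), (147, np.uint8(160)), (148, np.uint8(169)), (149, np.uint8(184)), (150, np.uint8(187)), (151, np.uint8(187)), (152, np.uint8(189)), (153, np.uint8(172)), (154, np.uint8(122)), (155, np.uint8(90)), (156, np.uint8(117)), (157, np.uint8(155)), (158, np.uint8(166)), (159, np.uint8(176)), (160, np.uint8(184)), (161, np.uint8(184))] [(190, np.uint8(179)), (191, np.uint8(183)), (192, np.uint8(182)), (193, np.uint8(169)), (194, np.uint8(146)), (195, np.uint8(110)), (196, np.uint8(90)), (197, np.uint8(91)), (198, np.uint8(103)), (199, np.uint8(148)), (200, np.uint8(169)), (201, np.uint8(173))]
320 [(146, np.uint8(173)), (147, np.uint8(160)), (148, np.uint8(167)), (149, np.uint8(178)), (150, np.uint8(180)), (151, np.uint8(179)), (152, np.uint8(182)), (153, np.uint8(165)), (154, np.uint8(120)), (155, np.uint8(91)), (156, np.uint8(117)), (157, np.uint8(155)), (158, np.uint8(166)), (159, np.uint8(176)), (160, np.uint8(185)), (161, np.uint8(184))] [(190, np.uint8(180)), (191, np.uint8(182)), (192, np.uint8(181)), (193, np.uint8(168)), (194, np.uint8(144)), (195, np.uint8
[... 256 characters left out ...]
1, np.uint8(183)), (152, np.uint8(184)), (153, np.uint8(166)), (154, np.uint8(119)), (155, np.uint8(88)), (156, np.uint8(102)), (157, np.uint8(148)), (158, np.uint8(167)), (159, np.uint8(177)), (160, np.uint8(186)), (161, np.uint8(184))] [(190, np.uint8(180)), (191, np.uint8(183)), (192, np.uint8(181)), (193, np.uint8(169)), (194, np.uint8(145)), (195, np.uint8(109)), (196, np.uint8(91)), (197, np.uint8(93)), (198, np.uint8(101)), (199, np.uint8(150)), (200, np.uint8(167)), (201, np.uint8(174))]
[ 89  88  89  89  88  85  85 102 188 183 182 181] [181 181 182 182 182 110  85  86  88  86  86  88] [141 140 140 142 143 147 135 111 103 104 102 103] [149 147 146 144 143 146 135 111 103 105 104 102]
```

View pics/w6c.png

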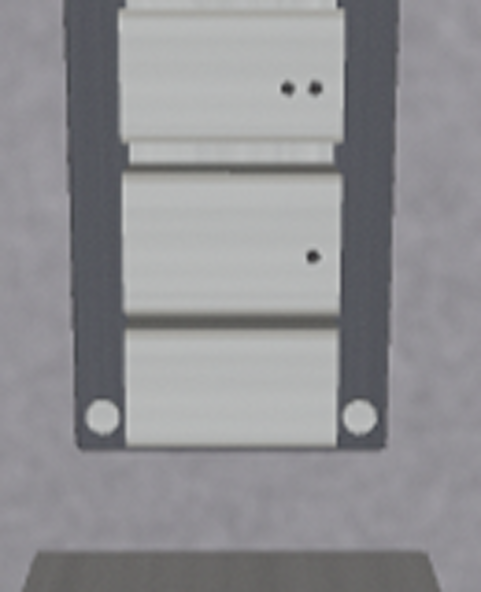

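Run:
```python
from h import *
d=np.load("w6.npz");K,V,p=d["K"],d["V"],d["p"]
g=cv2.cvtColor(cv2.imread("pics/w6.png"),cv2.COLOR_BGR2GRAY)
ty=np.array([np.sin(-3.089),-np.cos(-3.089)]);tx=np.array([np.cos(-3.089),np.sin(-3.089)])
def rel(P):return np.array([(P[:2]-p[:2])@tx,(P[:2]-p[:2])@ty])*1000
for n,(u,v),z in[("s1",(322,196.6),.0435),("s2",(322,152.4),.0435),("s1w+",(322,198.8),.0435),("s1w-",(322,194.4),.0435),("L",(293.2,215),.045),("R",(350.7,215),.045)]:
    P=ray(K,V,(u,v),z);print(n,P,rel(P))
print(list(enumerate(g[322:345,280],322)))
for zb in(.119,.1215,.124):
  print(zb,[rel(ray(K,V,(u,258.5),zb)) for u in (267.5,376)])
for v in(331,332):print("top",rel(ray(K,V,(322,v),p[2]-.061+.08)))
print("L/R top",[rel(ray(K,V,(u,331),p[2]+.019)) for u in (243,401)])
cv2.imwrite("pics/w6d.png",cv2.resize(cv2.imread("pics/w6.png")[245:345,230:420],None,fx=4,fy=4,interpolation=cv2.INTER_CUBIC))
```

```text
s1 [ 0.5574 -0.1006  0.0435] [ -0.0121 -21.5005]
s2 [ 0.559  -0.1305  0.0435] [ -0.0021 -51.4517]
s1w+ [ 0.5574 -0.0991  0.0435] [ -0.0127 -19.964 ]
s1w- [ 0.5575 -0.1021  0.0435] [ -0.0116 -23.0326]
L [ 0.5768 -0.0869  0.045 ] [-20.0133  -8.8706]
R [ 0.5369 -0.089   0.045 ] [19.907  -8.8386]
[(322, np.uint8(99)), (323, np.uint8(102)), (324, np.uint8(101)), (325, np.uint8(101)), (326, np.uint8(100)), (327, np.uint8(101)), (328, np.uint8(100)), (329, np.uint8(100)), (330, np.uint8(110)), (331, np.uint8(163)), (332, np.uint8(191)), (333, np.uint8(194)), (334, np.uint8(192)), (335, np.uint8(191)), (336, np.uint8(196)), (337, np.uint8(160)), (338, np.uint8(66)), (339, np.uint8(43)), (340, np.uint8(49)), (341, np.uint8(53)), (342, np.uint8(52)), (343, np.uint8(59)), (344, np.uint8(67))]
0.119 [array([-29.2589,  -2.0618]), array([28.7055, -2.0132])]
0.1215 [array([-28.9298,  -2.9074]), array([28.3718, -2.8594])]
0.124 [array([-28.6008,  -3.753 ]), array([28.038 , -3.7055])]
top [-0.2813 -3.1589]
top [-0.2814 -2.7698]
L/R top [array([-27.9456,  -3.1838]), array([27.3867, -3.1339])]
```

View pics/w6d.png

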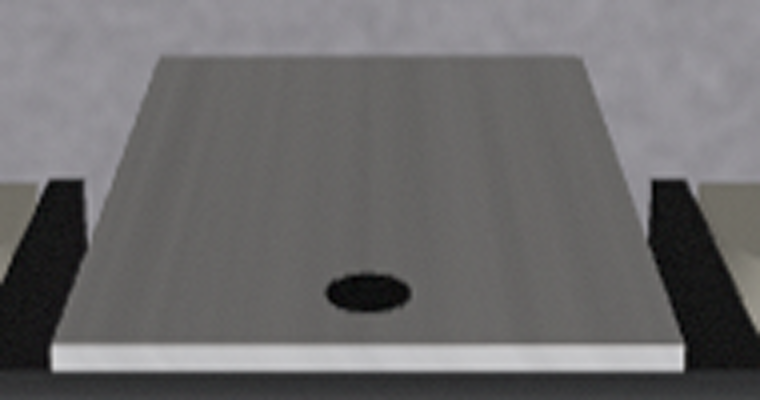

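Slot 1 is at image row 196.6 and slot 2 at 152.4, both at the right pitch. The held plate is upright and square, centred about 0.7 mm behind the TCP along tool -y. Moving above slot 1, to a bottom edge about 4 mm over the gauge.

```bash
python3 -m jog '[[[0.0008,-0.0208,0,0,0,0,0],[0,0,-0.03,0,0,0,0],[0,0,-0.025,0,0,0,0],[0,0,-0.017,0,0,0,0],[0,0,0,0,0,0,0],[0,0,0,0,0,0,0],[0,0,0,0,0,0,0]]]'
python3 - <<'E'
from h import *
from station import monitor,grab_frame
s=monitor.get_state();print(s['eef_pos'],s['force'],s['moment'])
f=grab_frame("scene");im=f["pixels"][:,:,::-1]
cv2.imwrite("pics/scene7.png",cv2.resize(im[200:310,210:330],None,fx=5,fy=5,interpolation=cv2.INTER_CUBIC))
s=monitor.get_state();print(s['force'],s['moment'])
E
```

```text
t: 8.4
eef_pos: [0.5577, -0.1004, 0.1117]
ee_rot: [3.142, 0.002, -3.089]
force: [0.1, 0.0, -0.5]
width: 0.0559
[ 0.5577 -0.1004  0.1117] [ 0.064   0.0034 -0.4856] [ 0.0389  0.1148 -0.0243]
[ 0.187  -0.3161 -0.3371] [0.0784 0.0907 0.0399]
```

View pics/scene7.png

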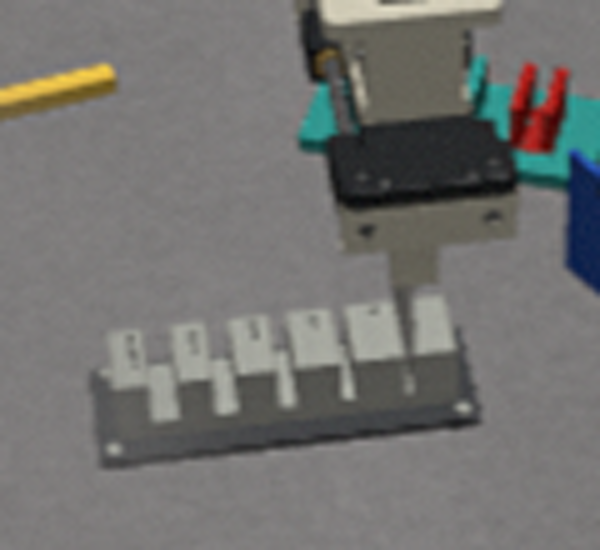

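The plate is right over slot 1. Now a slow descent, 1 mm at a time.

```bash
python3 -m jog '[[[0,0.0005,-0.0015,0,0,0,0],[0,0,-0.0015,0,0,0,0],[0,0,-0.001,0,0,0,0],[0,0,0,0,0,0,0],[0,0,0,0,0,0,0]]]'
python3 -m jog '[[[0,0,-0.001,0,0,0,0],[0,0,0,0,0,0,0]]]'
```

```text
t: 9.07
eef_pos: [0.5571, -0.1002, 0.1066]
ee_rot: [-3.142, -0.0, -3.09]
force: [0.3, 0.4, -0.7]
width: 0.0555
t: 9.32
eef_pos: [0.557, -0.1002, 0.1056]
ee_rot: [3.142, -0.0, -3.09]
force: [0.2, 0.2, -0.9]
width: 0.0558
```

```bash
python3 -m jog '[[[0,0,-0.001,0,0,0,0],[0,0,0,0,0,0,0]]]'
```

```text
t: 9.57
eef_pos: [0.5571, -0.1002, 0.1047]
ee_rot: [-3.142, 0.0, -3.09]
force: [0.4, -0.2, 0.3]
width: 0.0558
```

```bash
python3 -m jog '[[[0,0,-0.0007,0,0,0,0],[0,0,0,0,0,0,0]]]'
```

```text
t: 9.82
eef_pos: [0.5573, -0.1002, 0.1045]
ee_rot: [-3.141, 0.001, -3.089]
force: [-1.3, -0.0, 6.5]
width: 0.0556
```

Slot 1 refuses the plate: 6.5 N at the lip, stopped about 1 mm in. I'll back off and go to slot 2.

```bash
python3 -m jog '[[[0,0,0.008,0,0,0,0],[0.0004,-0.01,0.004,0,0,0,0],[0.0008,-0.02,0,0,0,0,0],[0,0,-0.004,0,0,0,0],[0,0,0,0,0,0,0],[0,0,0,0,0,0,0]]]'
python3 - <<'E'
from h import *
from station import monitor,grab_frame
s=monitor.get_state();f=grab_frame("wrist");cv2.imwrite("pics/w8.png",f["pixels"][245:345,230:420,::-1])
g=cv2.cvtColor(f["pixels"],cv2.COLOR_RGB2GRAY)
from edge import cross
print([cross(g[322:336,u],140,322) for u in(260,290,350,380)],g[250:270,300],s['force'])
cv2.imwrite("pics/w8.png",cv2.resize(cv2.imread("pics/w8.png"),None,fx=4,fy=4,interpolation=cv2.INTER_CUBIC))
f=grab_frame("scene");im=f["pixels"][:,:,::-1]
cv2.imwrite("pics/scene8.png",cv2.resize(im[200:310,210:330],None,fx=5,fy=5,interpolation=cv2.INTER_CUBIC))
E
```

```text
t: 10.58
eef_pos: [0.5581, -0.1302, 0.1117]
ee_rot: [-3.142, -0.001, -3.09]
force: [-0.8, 0.6, -0.7]
width: 0.0556
[np.float64(330.54545454545456), np.float64(330.537037037037), np.float64(330.4923076923077), np.float64(330.6)] [183 184 174 150 115  95  98  99  98 102 109 106 106 105 106 105 105 104
 105 106] [-0.7709  0.6065 -0.7271]
```

View pics/w8.png

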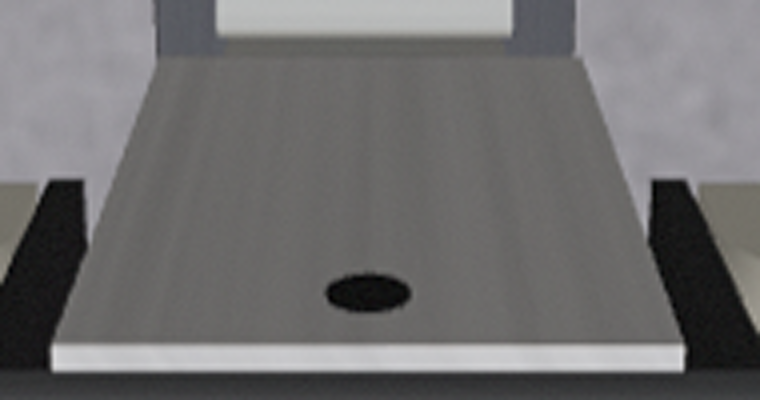

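View pics/scene8.png

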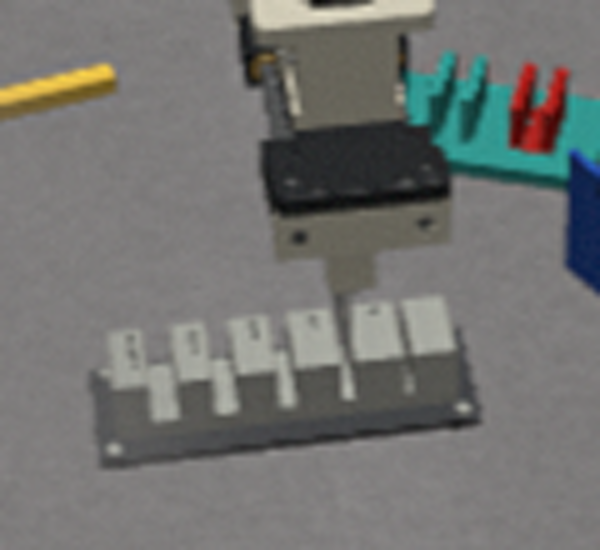

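The plate hasn't moved in the hand (same pixels) and sits over slot 2. Descending with force checks.

```bash
python3 -m jog '[[[0,0.0003,-0.002,0,0,0,0],[0,0,-0.002,0,0,0,0],[0,0,-0.001,0,0,0,0],[0,0,0,0,0,0,0]]]'
python3 -m jog '[[[0,0,-0.001,0,0,0,0],[0,0,0,0,0,0,0]]]'
python3 -m jog '[[[0,0,-0.001,0,0,0,0],[0,0,0,0,0,0,0]]]'
```

```text
t: 11.18
eef_pos: [0.5583, -0.1298, 0.1069]
ee_rot: [-3.142, -0.0, -3.09]
force: [-0.2, 0.1, -0.9]
width: 0.0556
t: 11.42
eef_pos: [0.5582, -0.1298, 0.1059]
ee_rot: [3.142, -0.0, -3.09]
force: [-0.0, -0.5, -0.1]
width: 0.0559
t: 11.68
eef_pos: [0.5582, -0.1299, 0.1049]
ee_rot: [3.142, -0.0, -3.09]
force: [-0.8, -0.5, -0.7]
width: 0.0557
```

```bash
python3 -m jog '[[[0,0,-0.001,0,0,0,0],[0,0,0,0,0,0,0]]]'
```

```text
t: 11.92
eef_pos: [0.5582, -0.1299, 0.1039]
ee_rot: [-3.142, -0.0, -3.09]
force: [-0.5, -0.3, -1.2]
width: 0.0556
```

```bash
python3 -m jog '[[[0,0,-0.001,0,0,0,0],[0,0,0,0,0,0,0]]]'
```

```text
t: 12.18
eef_pos: [0.5582, -0.1299, 0.1029]
ee_rot: [-3.142, -0.0, -3.09]
force: [-0.3, -0.6, -0.2]
width: 0.0557
```

```bash
python3 -m jog '[[[0,0,-0.001,0,0,0,0],[0,0,0,0,0,0,0]]]'
```

```text
t: 12.42
eef_pos: [0.5582, -0.1298, 0.1019]
ee_rot: [3.142, -0.0, -3.09]
force: [0.6, -0.5, -0.4]
width: 0.0557
```

The plate is about 3 mm past where slot 1 stopped it, with no contact force. Continuing gently.

```bash
python3 -m jog '[[[0,0,-0.0015,0,0,0,0],[0,0,-0.0015,0,0,0,0],[0,0,0,0,0,0,0]]]'
```

```text
t: 12.8
eef_pos: [0.5582, -0.1299, 0.0988]
ee_rot: [-3.142, -0.0, -3.09]
force: [0.2, 0.1, -1.0]
width: 0.0556
```

```bash
python3 -m jog '[[[0,0,-0.0015,0,0,0,0],[0,0,-0.0015,0,0,0,0],[0,0,0,0,0,0,0]]]'
```

```text
t: 13.18
eef_pos: [0.5582, -0.1299, 0.0958]
ee_rot: [3.142, -0.0, -3.09]
force: [0.2, -0.0, -0.8]
width: 0.0556
```

```bash
python3 -m jog '[[[0,0,-0.002,0,0,0,0],[0,0,-0.002,0,0,0,0],[0,0,0,0,0,0,0]]]'
```

```text
t: 13.55
eef_pos: [0.5581, -0.1299, 0.0917]
ee_rot: [-3.142, -0.0, -3.09]
force: [-1.1, -0.3, -1.8]
width: 0.0562
```

```bash
python3 -m jog '[[[0,0,-0.002,0,0,0,0],[0,0,-0.002,0,0,0,0],[0,0,0,0,0,0,0]]]'
```

```text
t: 13.92
eef_pos: [0.5581, -0.1299, 0.0877]
ee_rot: [3.142, -0.0, -3.09]
force: [1.1, 0.1, -0.6]
width: 0.0561
```

```bash
python3 -m jog '[[[0,0,-0.002,0,0,0,0],[0,0,-0.002,0,0,0,0],[0,0,0,0,0,0,0]]]'
```

```text
t: 14.3
eef_pos: [0.5581, -0.1298, 0.0837]
ee_rot: [3.142, -0.0, -3.09]
force: [0.1, -0.2, -0.7]
width: 0.0556
```

```bash
python3 -m jog '[[[0,0,-0.001,0,0,0,0],[0,0,0,0,0,0,0]]]'
```

```text
t: 14.55
eef_pos: [0.5582, -0.1299, 0.0829]
ee_rot: [3.142, -0.0, -3.09]
force: [-0.3, 0.0, -0.7]
width: 0.0558
```

```bash
python3 -m jog '[[[0,0,-0.001,0,0,0,0],[0,0,0,0,0,0,0]]]'
```

```text
t: 14.8
eef_pos: [0.5582, -0.1299, 0.0819]
ee_rot: [3.142, -0.0, -3.09]
force: [0.0, -0.4, -0.7]
width: 0.0556
```

```bash
python3 -m jog '[[[0,0,-0.0008,0,0,0,0],[0,0,0,0,0,0,0]]]'
```

```text
t: 15.05
eef_pos: [0.5582, -0.1298, 0.0811]
ee_rot: [3.142, -0.0, -3.09]
force: [-0.5, 0.6, -0.7]
width: 0.0558
```

```bash
python3 -m jog '[[[0,0,-0.0006,0,0,0,0],[0,0,0,0,0,0,0]]]'
```

```text
t: 15.3
eef_pos: [0.5583, -0.1299, 0.0806]
ee_rot: [-3.142, 0.0, -3.09]
force: [-0.1, 0.7, -0.0]
width: 0.0556
```

```bash
python3 -m jog '[[[0,0,-0.0006,0,0,0,0],[0,0,0,0,0,0,0]]]'
```

```text
t: 15.55
eef_pos: [0.5584, -0.13, 0.0806]
ee_rot: [-3.141, 0.0, -3.089]
force: [-0.8, 0.4, 5.2]
width: 0.0555
```

Floor contact: 5 N at TCP z 0.0806, about 24 mm below the slot 1 stop, so it is home. I'll relieve the press, open and retreat straight up.

```bash
python3 -m jog '[[[0,0,0.0006,0,0,0,0],[0,0,0,0,0,0,0.8],[0,0,0,0,0,0,0.9],[0,0,0,0,0,0,1],[0,0,0,0,0,0,1],[0,0,0,0,0,0,1],[0,0,0,0,0,0,1]]]'
python3 -m jog '[[[0,0,0.01,0,0,0,1],[0,0,0.03,0,0,0,1],[0,0,0.04,0,0,0,1],[0,0,0.04,0,0,0,1],[0,0.03,0,0,0,0,1],[0,0.03,0,0,0,0,1],[0,0,0,0,0,0,1],[0,0,0,0,0,0,1],[0,0,0,0,0,0,1]]]'
python3 - <<'E'
from h import *
from station import monitor,grab_frame
s=monitor.get_state();f=grab_frame("wrist");cv2.imwrite("pics/w9.png",f["pixels"][:,:,::-1])
V=wview(f,s);np.savez("w9.npz",K=f["K"],V=V);print(s['force'])
for n in("side","scene"):
    f=grab_frame(n);im=f["pixels"][:,:,::-1]
    im=cv2.resize(im[160:330,205:345] if n=="side" else im[180:310,210:440],None,fx=3.4,fy=3.4,interpolation=cv2.INTER_CUBIC)
    cv2.imwrite(f"pics/{n}9.png",im)
E
```

```text
t: 16.42
eef_pos: [0.5583, -0.1298, 0.0806]
ee_rot: [-3.142, 0.0, -3.09]
force: [-0.2, -0.7, 0.1]
width: 0.0879
t: 17.55
eef_pos: [0.5582, -0.0704, 0.2007]
ee_rot: [-3.141, -0.0, -3.09]
force: [0.3, -0.5, -0.3]
width: 0.0879
[ 0.3469 -0.4641 -0.2669]
```

View pics/w9.png

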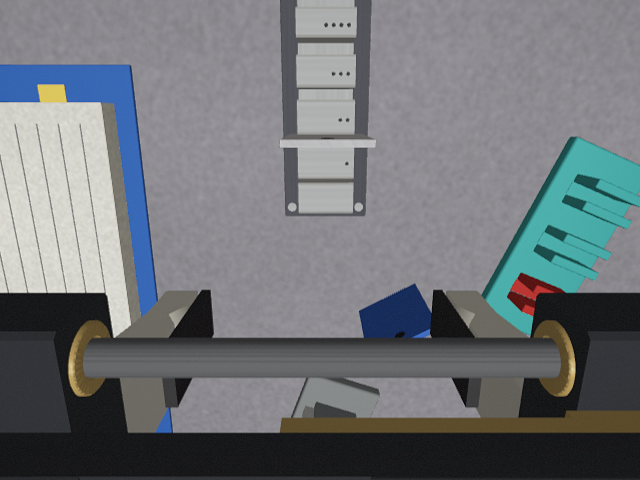

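View pics/side9.png

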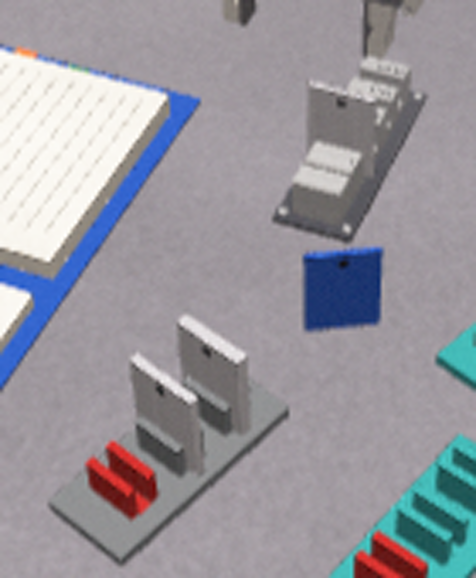

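View pics/scene9.png

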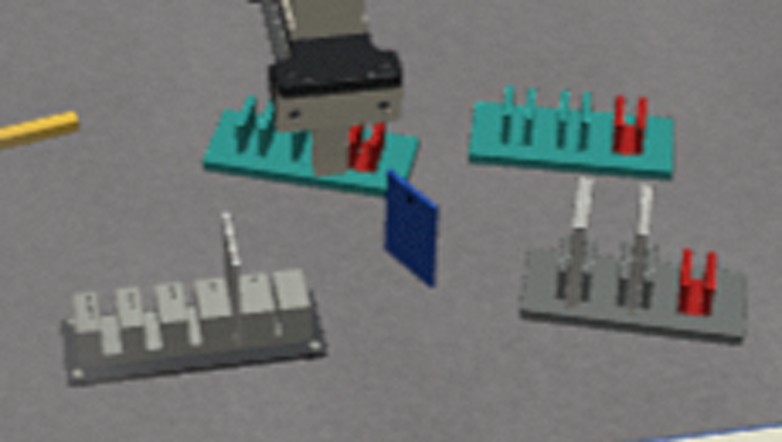

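The plate stands upright in slot 2, between the 1-dot and 2-dot blocks (wrist rows 138–147). The red bay is empty, and the other plates, the blue plate and the rest are where they were.

```bash
python3 -c "
from station import job_done
print(job_done())"
```

```text
the job is handed in; nothing more can be done
None
```

The red-bay plate is the 4.5 mm one. It stands fully home in slot 2 (5.5 mm), and I handed the job in at about 17.6 s of robot time.

- **Slot 1 (3 mm):** it refused the plate. The touch read about 6.5 N about 1 mm into the lip, and I backed off.
- **Slot 2 (5.5 mm):** it took the plate with no contact force all the way down. I lowered it until the slot floor gave about 5 N, about 24 mm below where slot 1 had stopped it. I then eased off, opened the gripper and lifted clear.
- **Wider slots:** I never let the plate down into slots 3, 4 or 5.

**Last checks:** the final pictures from all three cameras show the plate upright between the 1-dot and 2-dot blocks and the red bay empty. The other two plates, the blue plate and both turquoise stands are unmoved, and the arm is clear of everything. I did not compare the mug, mouse, stapler, caliper and marker one by one at the end, but the arm never went near them.

**Disagreement:** my first wrist-camera fit of the gauge came out about 2% small, so I measured it again at the placing angle. There the slot spacing and bar width agreed with the given dimensions.

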